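# Wedge the jogger tray off its base

## Task

The paper jogger's tray must be held just clear of its base so that a colleague can change its front rubber feet. Take the wooden wedge in the gripper, slide it along the bench thin end first, straight in under the tab in the middle of the tray's front edge, until the tab has risen by about 5 mm (never more than a centimetre) with the wedge alone carrying it, and finish like that, still holding the wedge in the gripper, flat on the bench, without touching the jogger yourself. Leave everything else on the bench where it is.

Things in the scene. Friction and masses are not known exactly. Their poses are not given: they have to be found in the camera images.
- wedge: Loose plain light-wood wedge, 150 mm long, 36 mm wide, about 0.12 kg. Origin: centre of the underside of its upright grip block; x points to the thin end, z up. The grip block is 30 mm long (x -15 to +15 mm), 36 mm wide (y), 60 mm tall; grip it across y, from above. From x = 15 to x = 135 mm the top slopes evenly from 30 mm down to 4 mm high (13 mm of rise per 60 mm). Starts flat on the bench to the left or the right of the jogger's front.
- wedge_tip (a point): Underside of the wedge's thin end, mid-width, 135 mm from the wedge's origin along its x.
- jogger: Fixed base of the paper jogger, standing on the bench: two dark steel rails 26 mm wide and 8 mm high at y = +-100 mm, x from 10 to 230 mm, and a white drive housing 250 mm wide and 50 mm high behind them (x 232 to 308 mm). Between the rails (174 mm) the bench is bare. Origin: on the bench, right below the middle of the front edge of the tray's tab; x points from the front of the jogger to its back (the wedge is pushed along +x), z up.
- tray_front (a point): Top of the tray's floor, mid-width, 25 mm behind the tab's front edge, 19 mm above the bench when down. Aluminium tray 205 mm deep, 230 mm wide, rims at most 60 mm above the bench at the back and at -y; no spring, about 0.8 kg (4 N at the tab). Two rubber feet under its front corners rest on the rails; it tips up about a hinge 215 mm behind the tab's front edge, 20 mm above the bench.
- tray_lip (a point): Lower front edge, mid-width, of the flat tab (90 mm wide, 5 mm thick, sticking out 15 mm in front of the tray's floor). 14 mm above the bench with the tray down; its height above 14 mm is the lift. The wedge's slope meets it when the thin end is 46 mm past it, and then each 4.6 mm of push lifts it 1 mm.
- spacer: Loose light-wood packing block, same wood and outline as the wedge but a plain bar 150 x 36 x 30 mm with no slope or grip block; not needed. Origin on its underside, 15 mm from one end, x along it. Lies on the side of the jogger opposite to the wedge.
- tape: Loose cardboard tape core, 90 mm across, 24 mm high; leave it. Origin: centre of underside.
- stamp: Loose wooden hand stamp, 36 mm across, 70 mm tall, standing; leave it. Origin: centre of underside.
- stapler: Loose black stapler, 130 x 32 x 55 mm; leave it. Origin: centre of underside.
- glue: Loose white bottle, 52 mm across, 120 mm tall, standing; leave it. Origin: centre of underside.
- pot: Loose empty grey plastic cup, 76 mm across, 95 mm tall, standing; leave it. Origin: centre of underside.
Not all that is in view belongs to the job. What is shaped like the wedge but blue or purple is not meant.

How it is judged:
By the outcome, as a careful person would: the job done as asked, in the order asked, and still so for the second after the job is handed in, while the arm keeps its last pose, push and grip.
It also fails if it takes over 45 s, if anything falls off the work surface, if the arm or the gripper's body presses on something with over 40 N, if the wrist force passes 120 N, or if a joint passes its speed limit or range.

## Robot

A 6-joint arm with a two-finger parallel gripper is mounted at the origin on the work surface. World frame = base frame: x ahead of the robot, y to its left, z up, the work surface at z = 0. Lengths are in mm, angles in rad, forces in N, time in s.
With the tool pointing down it reaches from about 200 to 875 mm from the base axis. Payload 3.4 kg.
Tool frame: the origin (TCP) lies at the very end of the fingers, on their centre line; the grasp point (between the pads) lies 19 mm behind it (arm.pinch_z is the distance from the TCP to the grasp point, in mm); x points along the fingers, y is the direction in which the jaws open and shut, and the axes are right-handed (so a half turn about x gives the same grasp; the last joint's range is limited). The gripper opens to 94 mm and grips with 3 to 60 N. Pads are 16 mm wide; open, the fingers measure 119 mm over their backs; the gripper's body (75 mm by 177 mm) begins 78 mm behind the grasp point.
Start: joints at [1.179, 0.276, 1.505, -0, 1.361, -0.121], TCP at [153.831, 554.077, 205.493] pointing down, gripper open.
Joint ranges: [-2.89, 2.89], [-0.75, 2.08], [0.22, 2.7], [-1.18, 4.32], [0.11, 2.71], [-2.7, 2.7]. Speed limits (rad/s): [2.57, 2.57, 3.14, 3.14, 3.14, 3.14].

## Interface

Orientations are given as a unit quaternion [w, x, y, z].
In Python, from station import arm gives the robot as it stands.
- The arm moves only by the tool apply_moves, never from a script. Its argument "moves" is a list of rows, each a list of 7 numbers: the turn, a rotation vector about the tool's x, y, z in degrees, then the shift along the tool's x, y, z in cm, then the closure in counts, from 0 (fully open) to 255 (shut). In form: [[ax, ay, az, x, y, z, grip], ...]. A call has 1 to 10 rows; each row shifts and turns the commanded pose from where the row before left it, along the tool's axes as they then stand; what a row does not reach is not made up. A row lasts 1/10 s, in which the tool goes at most 50 mm and 8.59 degrees, less where a joint would pass 70% of its speed; a pose out of reach is approached as far as the arm can. A call is refused whole if a number of a shift passes 5 or a number of a turn 8.59, either way. A call with a gripper value outside its range is refused whole. The fingers move at their own pace and stop on an object; the grip force is fixed at half the most. Time passes only in rows, so rows that do not move let the fingers close. It gives the time, the measured TCP pose, the force and the opening at its end, in the units of the state.
- arm.get_state(): the state, without advancing time (a new reading comes with each control period).
- arm.grab_frame(name): name is "scene" or "top" or "wrist"; returns the picture (480x640x3 uint8, red, green, blue); there is no depth.
- arm.camera_info(name): a dict with "mtx" (3x3 intrinsics, pixels), "rvec" (rotation vector, rad) and "tvec" (3), from world to camera coordinates, as OpenCV has them. Camera axes: x right, y down, z forward; pixel columns grow to the right and rows downward; lengths in mm; the calibration is good to about 2 mm. A picture is of the moment at which its call begins: read the wrist's pose just before it. camera_info takes no time and is no camera call; for the wrist camera it gives the pose at the moment of the call.
- arm.close_job(): hands the job in, once; it reports no verdict.
Trained networks look in the newest picture that a camera, given by its name, has taken for a name from the list of things; names that differ only in an ending like _2 or _b are one class to them, and where a whole thing is asked for, a point or a joint stands for the part that bears it (a point fixed in the world has none). Each returns a list of dicts, best first, with "p" (0 to 1); they miss things now and then, are a little off and sometimes report something else, mostly with a low value. They report only what shows in the picture. A call takes as long as a camera call. They do not tell look-alikes from the thing itself.
- arm.masks_of(camera, target): "mask" (480x640 bool, what is visible of it) and "extent" ([left, top, right, bottom] in pixels, round what is visible of it).
The state is a dict: "time": time; "q": joint angles; "qvel": joint speeds; "joint_torque": joint torques, N m; "eef_pos": TCP position; "tcp_rot": TCP orientation; "wrist_force": force on the tool from outside, world axes, zero at the start; "moment": the same for the moment, N m; "opening": opening from 0.0 (shut) to 1.0 (fully open).
Only numpy, scipy, OpenCV 4.12 (cv2) and the standard library are available. Lean on these libraries where they do the work, as an engineer would, in place of code of your own. Each camera call takes 0.05 s, during which the arm holds its last target.

## Working session

There is one attempt and no reset: what is moved stays moved. The work goes in short steps, Python scripts to look and compute and a tool call to move; the robot and the scene stay as the last step left them, time stands still between calls to the robot, and variables do not carry over. Pictures are saved under pics/ and viewed, and the job is handed in when it is done.

Besides the shell and the picture viewer there is one more tool, called after "Emit:" in YAML: its name, and indented under it one key for each argument. apply_moves: Moves the arm, as the interface text tells. Its arguments: {"type":"object","properties":{"moves":{"type":"array"}},"required":["moves"]}

```bash
mkdir -p pics; ls; python3 - <<'E'
from station import arm
import cv2
for n in ("scene","top"):
    f=arm.grab_frame(n); cv2.imwrite(f"pics/{n}0.png",f[:,:,::-1])
    c=arm.camera_info(n); print(n,c)
s=arm.get_state(); print(s)
E
```

```text
pics
scene {'mtx': array([[615.36187808,   0.        , 320.81955445],
       [  0.        , 615.36187808, 238.23355058],
       [  0.        ,   0.        ,   1.        ]]), 'rvec': array([ 1.99776441,  0.97581729, -0.52606594]), 'tvec': array([-294.01928389, -202.91159988, 1684.78384694])}
top {'mtx': array([[441.35294655,   0.        , 322.6958922 ],
       [  0.        , 441.35294655, 243.78075158],
       [  0.        ,   0.        ,   1.        ]]), 'rvec': array([ 2.10807573, -2.13546844,  0.22305448]), 'tvec': array([ -14.03027757,  471.30954558, 1224.5832625 ])}
{'time': 0.1, 'q': array([ 1.17903541e+00,  2.76549009e-01,  1.50594528e+00, -2.00938447e-05,
        1.36072198e+00, -1.21021234e-01]), 'qvel': array([-0.00118755, -0.0009134 , -0.00277266,  0.00032239, -0.00058724,
       -0.0003736 ]), 'joint_torque': array([ 8.17609744e-04, -4.05453944e+01, -2.37780511e+01,  7.02276290e-02,
        2.99162173e-02, -4.54678172e-05]), 'eef_pos': array([153.61713905, 553.59352767, 204.70581914]), 'tcp_rot': array([ 0.70049892,  0.09487032,  0.70077663, -0.09598438]), 'wrist_force': array([-0.43814265, -0.36107122,  0.39515715]), 'moment': array([ 0.02882458, -0.01696928, -0.0307967 ]), 'opening': 1.0012290174822622}
```

View pics/scene0.png

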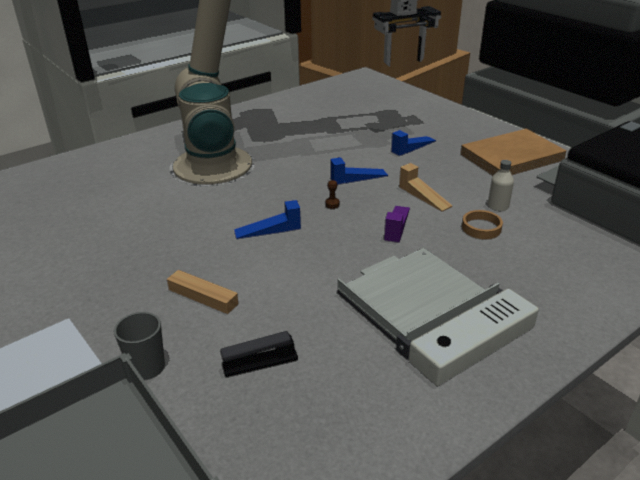

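View pics/top0.png

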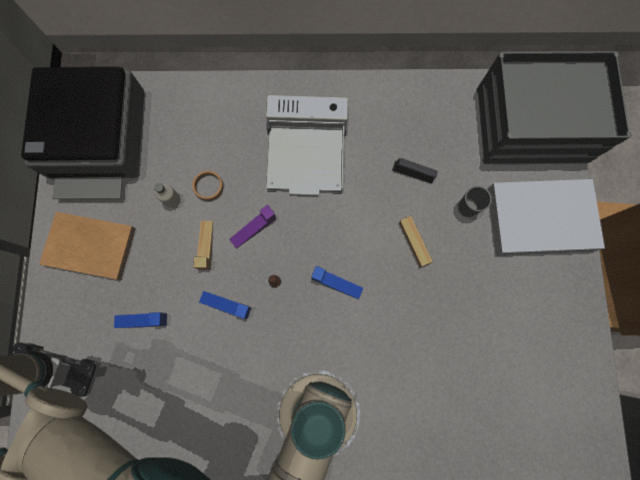

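The top view shows the wedge at about (204,243), with its block at (202,262) and thin end up at (207,222). The tab front is at about (304,193), and the purple decoy at (253,226) lies between them. I'll measure these more closely.

```bash
cat > h.py <<'E'
from station import arm
import cv2, numpy as np
def cam(n):
    c=arm.camera_info(n); R=cv2.Rodrigues(np.array(c['rvec']))[0]; return np.array(c['mtx']),R,np.array(c['tvec']).ravel()
def unproj(n,uv,z,C=None):
    K,R,t=C or cam(n); uv=np.atleast_2d(np.float64(uv))
    d=np.c_[uv,np.ones(len(uv))]@np.linalg.inv(K).T@R
    o=-R.T@t
    return o+d*((z-o[2])/d[:,2])[:,None]
def proj(n,P,C=None):
    K,R,t=C or cam(n)
    return cv2.projectPoints(np.atleast_2d(np.float64(P)),cv2.Rodrigues(R)[0],t,K,None)[0].reshape(-1,2)
E
python3 - <<'E'
from h import *
for n in ("top","scene"):
    f=arm.grab_frame(n)
    for t in ("wedge","jogger","tray_front","tray_lip","stamp","tape","glue"):
        r=arm.masks_of(n,t)
        for x in r[:3]:
            m=x['mask']; ys,xs=np.nonzero(m); print(n,t,round(x['p'],2),x['extent'],m.sum(), (xs.mean().round(1),ys.mean().round(1)), unproj(n,(xs.mean(),ys.mean()),10)[0].round(0))
    f=f[:,:,::-1]
    if n=="top":
        cv2.imwrite("pics/c1.png",cv2.resize(f[205:280,160:260],None,fx=8,fy=8,interpolation=cv2.INTER_CUBIC))
        cv2.imwrite("pics/c2.png",cv2.resize(f[85:205,255:360],None,fx=5,fy=5,interpolation=cv2.INTER_CUBIC))
E
```

```text
top wedge 0.98 [231.2, 205.1, 276.6, 249.5] 775 (np.float64(253.3), np.float64(226.0)) [535. 186.  10.]
top wedge 0.89 [190.4, 219.6, 212.4, 272.5] 729 (np.float64(204.0), np.float64(245.9)) [476. 330.  10.]
top wedge 0.88 [313.6, 262.8, 360.9, 297.2] 691 (np.float64(335.2), np.float64(282.3)) [364. -56.  10.]
top jogger 0.87 [266.0, 94.9, 348.8, 191.1] 7389 (np.float64(305.5), np.float64(142.9)) [799.  29.  10.]
top jogger 0.29 [266.5, 119.4, 345.0, 194.1] 5265 (np.float64(304.9), np.float64(156.0)) [756.  30.  10.]
top tray_front 0.69 [267.3, 120.2, 343.6, 193.1] 5261 (np.float64(305.2), np.float64(156.0)) [756.  30.  10.]
top tray_lip 0.59 [266.6, 118.5, 346.6, 193.0] 5243 (np.float64(305.3), np.float64(156.0)) [756.  29.  10.]
top stamp 0.7 [269.3, 275.0, 281.1, 287.7] 124 (np.float64(273.6), np.float64(280.4)) [371. 124.  10.]
top tape 0.83 [194.6, 170.6, 221.1, 198.5] 322 (np.float64(207.5), np.float64(184.6)) [666. 327.  10.]
top tape 0.69 [456.5, 190.3, 489.0, 216.9] 694 (np.float64(473.6), np.float64(201.0)) [ 605. -481.   10.]
top tape 0.24 [264.4, 95.0, 349.1, 195.7] 7356 
[... 424 characters left out ...]
np.float64(419.8), np.float64(187.9)) [456. 334.  10.]
scene tray_front 0.84 [338.3, 247.1, 498.1, 347.4] 8122 (np.float64(413.2), np.float64(293.6)) [742.  28.  10.]
scene tray_lip 0.91 [335.6, 250.8, 502.3, 351.1] 8161 (np.float64(413.3), np.float64(293.7)) [743.  28.  10.]
scene tray_lip 0.54 [321.7, 180.6, 342.0, 213.0] 340 (np.float64(331.8), np.float64(196.1)) [350. 136.  10.]
scene stamp 0.79 [322.9, 182.6, 341.4, 211.7] 277 (np.float64(331.6), np.float64(196.2)) [350. 135.  10.]
scene tape 0.88 [458.4, 207.3, 503.3, 241.5] 799 (np.float64(481.1), np.float64(224.6)) [662. 323.  10.]
scene glue 0.7 [490.2, 157.2, 512.7, 210.4] 945 (np.float64(501.0), np.float64(187.6)) [582. 493.  10.]
```

View pics/c1.png

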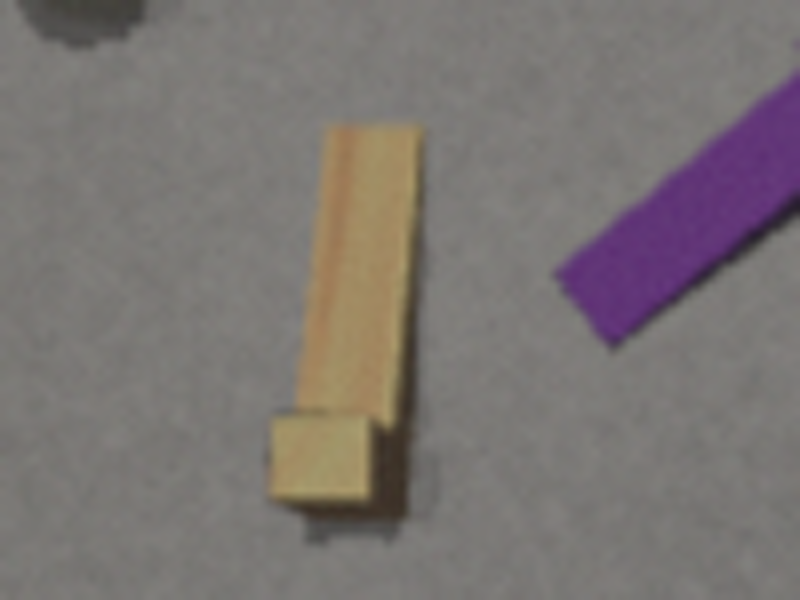

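View pics/c2.png

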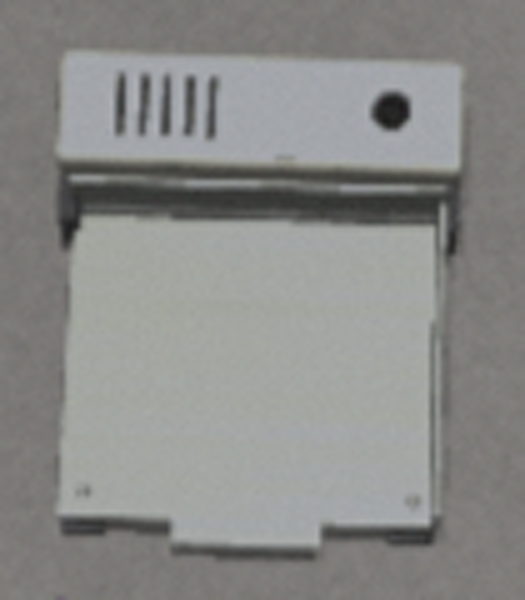

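```bash
cat > fit.py <<'E'
from h import *
from scipy.optimize import least_squares
def fit(n,uv,P,x0,C=None):
    C=C or cam(n);P=np.float64(P)
    def tr(x):
        c,s=np.cos(x[2]),np.sin(x[2]); return P@np.array([[c,s,0],[-s,c,0],[0,0,1]])+[x[0],x[1],0]
    r=least_squares(lambda x:(proj(n,tr(x),C)-uv).ravel(),x0,x_scale=[10,10,.1])
    return r.x,(proj(n,tr(r.x),C)-uv)
E
python3 - <<'E'
from fit import *
def up(p,o,s): return (np.float64(p)+.5)/s-.5+np.float64(o)
uv=up([(171,541),(320,549),(66,53),(462,66),(60,158),(458,172),(60,518),(436,528)],(255,85),5)
x,r=fit("top",uv,[(0,45,19),(0,-45,19),(308,125,50),(308,-125,50),(232,125,50),(232,-125,50),(15,115,19),(15,-115,19)],[660,30,0])
print("jogger",x.round(3),r.round(1).tolist())
uv=up([(270,417),(372,417),(372,500),(268,500),(328,125),(423,125)],(160,205),8)
x,r=fit("top",uv,[(15,18,60),(15,-18,60),(-15,-18,60),(-15,18,60),(135,18,4),(135,-18,4)],[440,330,0])
print("wedge",x.round(3),r.round(1).tolist())
E
```

```text
jogger [ 6.30134e+02  3.42600e+01 -4.40000e-02] [[0.1, 0.8], [0.2, 0.2], [-0.9, -1.2], [0.9, -1.2], [-1.1, 0.5], [1.3, 0.4], [-0.7, -0.1], [0.3, 0.4]]
wedge [ 4.20800e+02  3.27844e+02 -2.00000e-03] [[0.2, -0.1], [0.2, -0.2], [-0.2, -0.1], [-0.1, 0.1], [-0.1, 0.2], [0.1, 0.1]]
```

```bash
cat > go.py <<'E'
from h import *
from scipy.spatial.transform import Rotation as Ro
def st():
    s=arm.get_state(); q=s['tcp_rot']; return s,Ro.from_quat([q[1],q[2],q[3],q[0]])
def plan(p,yaw):
    """target tcp p, tool x down, tool y along world dir yaw+90deg or flipped, nearest. prints tool-frame shift (after turn and before)"""
    s,R=st(); best=None
    for k in (0,np.pi):
        y=np.array([-np.sin(yaw+k),np.cos(yaw+k),0]); x=np.array([0,0,-1.]); 
        T=Ro.from_matrix(np.c_[x,y,np.cross(x,y)]); rv=(R.inv()*T).as_rotvec(degrees=True)
        if best is None or np.linalg.norm(rv)<np.linalg.norm(best[0]): best=(rv,T)
    d=np.float64(p)-s['eef_pos']
    print("t",s['time'],"pos",s['eef_pos'].round(1),"turn deg",best[0].round(2),"shift cm: tool now",R.inv().apply(d/10).round(2),"after turn",best[1].inv().apply(d/10).round(2))
    print("tool axes\n",R.as_matrix().round(3),"F",s['wrist_force'].round(1),"op",round(s['opening'],3), "q",s['q'].round(2))
E
python3 -c "
from go import *
plan((421,328,120),0)"
```

```text
t 0.9 pos [153.8 554.1 205.5] turn deg [-1.552e+01  0.000e+00 -1.000e-02] shift cm: tool now [  8.55 -14.64  31.79] after turn [  8.55 -22.61  26.72]
tool axes
 [[ 0.     0.268  0.964]
 [ 0.     0.964 -0.268]
 [-1.     0.    -0.   ]] F [ 0.1  1.  -0. ] op 0.998 q [ 1.18  0.28  1.5   0.    1.36 -0.12]
```

Emit:
apply_moves:
  moves:
    - [-7.76,0,0,0,0,0,0]
    - [-7.76,0,0,0,0,0,0]
    - [0,0,0,0.3,-2.8,3.3,0]
    - [0,0,0,0.3,-2.8,3.3,0]
    - [0,0,0,0.3,-2.8,3.3,0]
    - [0,0,0,0.3,-2.8,3.3,0]
    - [0,0,0,0.3,-2.8,3.3,0]
    - [0,0,0,0.3,-2.8,3.3,0]
    - [0,0,0,0.3,-2.8,3.3,0]
    - [0,0,0,0.4,-3.0,3.6,0]

```text
time: 1.9
eef_pos: [421.9, 327.1, 180.7]
tcp_rot: [0.707, 0.0, 0.707, 0.0]
wrist_force: [0.8, 0.6, -0.7]
opening: 1.004
```

```bash
python3 -c "
from go import *
f=arm.grab_frame('wrist'); cv2.imwrite('pics/w1.png',f[:,:,::-1])
C=cam('wrist');np.savez('w1.npz',K=C[0],R=C[1],t=C[2])
plan((421,328,120),0)"
```

```text
t 1.95 pos [428.1 322.  179.9] turn deg [-0.19  0.33  0.28] shift cm: tool now [ 5.98  0.62 -0.75] after turn [ 5.99  0.6  -0.71]
tool axes
 [[ 0.006  0.003  1.   ]
 [-0.005  1.    -0.003]
 [-1.    -0.005  0.006]] F [ 3.8 -2.6  0.7] op 1.003 q [ 0.52  0.23  1.63 -0.01  1.28 -1.05]
```

View pics/w1.png

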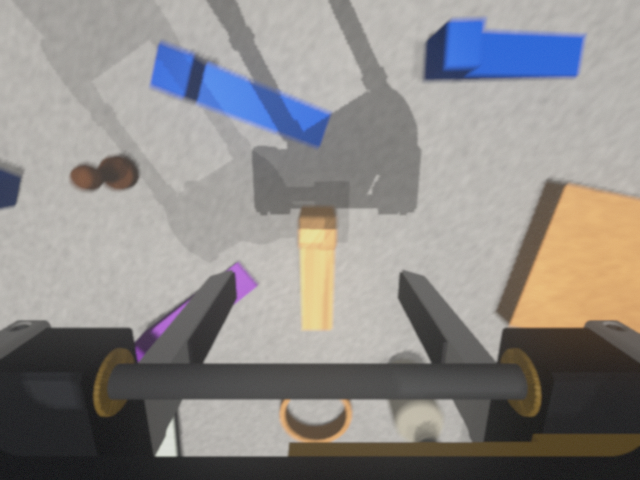

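The wrist view has the wedge centred between the fingers, with the block top at (318,230) and the tip at (317,330). The arm was still settling, so I'll take a settled picture.

Emit:
apply_moves:
  moves:
    - [0,0,0,0,0,0,0]
    - [0,0,0,0,0,0,0]

```text
time: 2.15
eef_pos: [420.6, 328.2, 180.4]
tcp_rot: [0.707, 0.0, 0.707, -0.0]
wrist_force: [0.2, 0.9, 0.0]
opening: 0.997
```

```bash
python3 -c "
from go import *
plan((421,328,120),0)
C=cam('wrist');f=arm.grab_frame('wrist'); 
np.savez('w1.npz',K=C[0],R=C[1],t=C[2])
cv2.imwrite('pics/w2.png',cv2.resize(f[190:345,270:370,::-1],None,fx=3.8,fy=3.8,interpolation=cv2.INTER_CUBIC))
P=np.array([(15,18,60),(15,-18,60),(-15,-18,60),(-15,18,60),(135,18,4),(135,-18,4)])+[421,328,0]
print(proj('wrist',P,C).round(1).tolist())
"
```

```text
t 2.15 pos [420.6 328.2 180.4] turn deg [-0.05 -0.05 -0.03] shift cm: tool now [ 6.04 -0.02  0.05] after turn [ 6.04 -0.02  0.04]
tool axes
 [[-0.001  0.001  1.   ]
 [ 0.     1.    -0.001]
 [-1.     0.    -0.001]] F [0.2 0.9 0. ] op 0.997 q [ 0.53  0.23  1.63  0.    1.28 -1.04]
[[335.7, 247.2], [297.4, 247.2], [296.9, 215.9], [336.2, 215.9], [331.7, 328.9], [301.6, 328.9]]
```

View pics/w2.png

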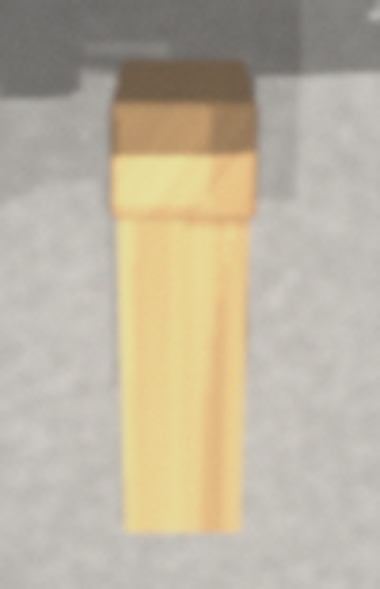

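Wedge confirmed at about (421, 329.5), yaw 0. Next: descend, then close.

Emit:
apply_moves:
  moves:
    - [0,0,0,3.2,0.1,0,0]
    - [0,0,0,3.2,0,0,0]
    - [0,0,0,3.2,0,0,0]
    - [0,0,0,3.2,0,0,0]
    - [0,0,0,2.2,0,0,0]
    - [0,0,0,1.0,0,0,0]
    - [0,0,0,0,0,0,0]
    - [0,0,0,0,0,0,0]

```text
time: 3.0
eef_pos: [421.1, 330.1, 21.4]
tcp_rot: [0.708, -0.0, 0.707, 0.001]
wrist_force: [-0.1, 0.2, 0.8]
opening: 0.999
```

Emit:
apply_moves:
  moves:
    - [0,0,0,0,0,0,255]
    - [0,0,0,0,0,0,255]
    - [0,0,0,0,0,0,255]
    - [0,0,0,0,0,0,255]
    - [0,0,0,0,0,0,255]
    - [0,0,0,0,0,0,255]
    - [0,0,0,0,0,0,255]
    - [0,0,0,0,0,0,255]

```text
time: 3.8
eef_pos: [420.8, 329.1, 20.4]
tcp_rot: [0.707, -0.0, 0.707, 0.0]
wrist_force: [0.2, -0.6, -1.0]
opening: 0.384
```

Emit:
apply_moves:
  moves:
    - [0,0,0,-1.5,0,0,255]
    - [0,0,0,-3,0,0,255]
    - [0,0,0,-3,0,0,255]
    - [0,0,0,-1.5,0,0,255]
    - [0,0,0,0,0,0,255]

```text
time: 4.3
eef_pos: [422.2, 330.0, 112.5]
tcp_rot: [0.709, 0.001, 0.706, 0.001]
wrist_force: [0.2, -0.4, -1.1]
opening: 0.381
```

Emit:
apply_moves:
  moves:
    - [0,0,0,0,-2,0.4,255]
    - [0,0,0,0,-3,0.4,255]
    - [0,0,0,0,-3,0.4,255]
    - [0,0,0,0,-3,0.4,255]
    - [0,0,0,0,-3,0.4,255]
    - [0,0,0,0,-3,0.4,255]
    - [0,0,0,0,-3,0.5,255]
    - [0,0,0,0,-3,0.5,255]
    - [0,0,0,0,-3,0.5,255]
    - [0,0,0,0,-2.8,0.5,255]

```text
time: 5.3
eef_pos: [463.8, 39.8, 109.0]
tcp_rot: [0.706, 0.0, 0.708, 0.0]
wrist_force: [0.1, -0.2, -2.0]
opening: 0.383
```

Emit:
apply_moves:
  moves:
    - [2.5,0,0,0,0,0,255]
    - [0,0,0,0,0,0,255]
    - [0,0,0,0,0,0,255]

```text
time: 5.6
eef_pos: [464.0, 41.3, 109.5]
tcp_rot: [0.706, 0.015, 0.708, -0.015]
wrist_force: [-0.0, -0.9, -2.3]
opening: 0.379
```

```bash
python3 -c "
from go import *
plan((465,41.5,100),-.044)
C=cam('wrist');f=arm.grab_frame('wrist'); np.savez('w3.npz',K=C[0],R=C[1],t=C[2])
cv2.imwrite('pics/w3.png',f[:,:,::-1])
f=arm.grab_frame('top'); cv2.imwrite('pics/t3.png',cv2.resize(f[85:285,230:390,::-1],None,fx=3,fy=3,interpolation=cv2.INTER_CUBIC))
"
```

```text
t 5.6 pos [464.   41.3 109.5] turn deg [ 0.07 -0.13 -0.02] shift cm: tool now [0.94 0.03 0.11] after turn [0.95 0.03 0.1 ]
tool axes
 [[-0.002  0.043  0.999]
 [ 0.     0.999 -0.043]
 [-1.     0.    -0.002]] F [-0.  -0.9 -2.3] op 0.379 q [-0.06  0.19  1.88  0.    1.07 -1.59]
```

View pics/w3.png

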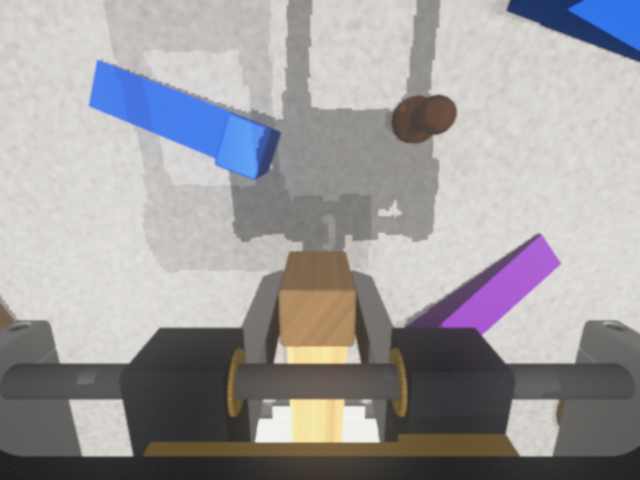

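View pics/t3.png

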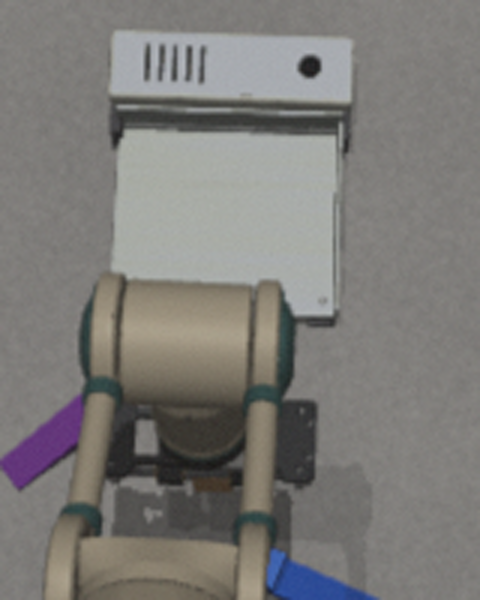

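```bash
python3 -c "
from go import *
f=cv2.imread('pics/w3.png'); cv2.imwrite('pics/w3c.png',cv2.resize(f[395:455,240:400],None,fx=5,fy=5,interpolation=cv2.INTER_CUBIC))
f=arm.grab_frame('scene')[:,:,::-1]; cv2.imwrite('pics/s3.png',f); cv2.imwrite('pics/s3c.png',cv2.resize(f[235:385,330:540],None,fx=3.8,fy=3.8,interpolation=cv2.INTER_CUBIC))
"
```

```text
(no output)
```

View pics/w3c.png

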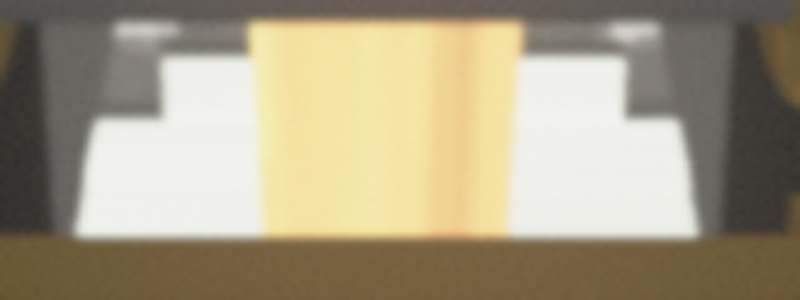

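View pics/s3c.png

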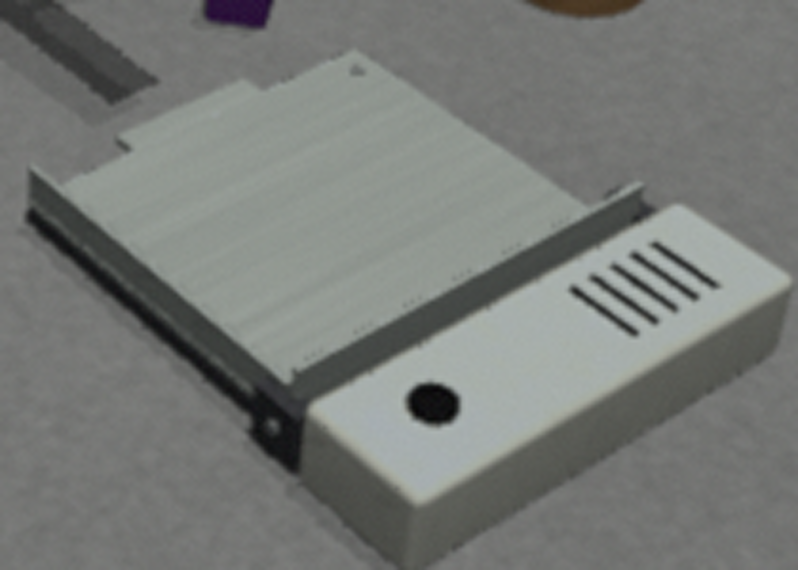

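View pics/s3.png

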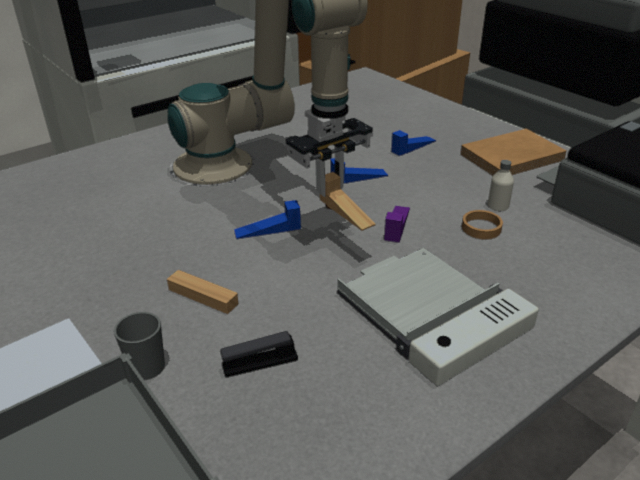

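```bash
python3 - <<'E'
from fit import *
from go import *
def up(p,o,s): return (np.float64(p)+.5)/s-.5+np.float64(o)
d=np.load('w3.npz');C=(d['K'],d['R'],d['t'])
uv=up([(162,55),(626,55),(162,118),(626,118)],(240,395),5)
print("wrist",*fit("wrist",uv,[(0,-45,19),(0,45,19),(15,-45,19),(15,45,19)],[630,34,-.04],C))
# wedge in hand, expected
s,R=st()
def wedge(uv,pts,n,C=None):
    P=R.apply(np.c_[19.+1-0*np.zeros(len(pts)),np.zeros((len(pts),2))]*0)
    return
M=R.as_matrix() # wedge x=tool z, y=tool y, z=-tool x ; underside 20.4 below tcp
pts=np.float64([(15,18,60),(15,-18,60),(-15,-18,60),(-15,18,60),(135,18,4),(135,-18,4),(135,-18,0)])
W=s['eef_pos']+np.c_[-(pts[:,2]-20.4),pts[:,1],pts[:,0]]@M.T
print(W.round(0).tolist()); print("wrist",proj('wrist',W,C).round(1).tolist()); print("scene",proj('scene',W).round(1).tolist())
sc=up([(120,140),(248,82),(265,90),(355,52),(680,205),(792,282),(415,502),(306,410)],(330,235),3.8)
Q=[(0,-45,19),(0,45,19),(15,45,19),(15,115,19),(232,125,50),(308,125,50),(308,-125,50),(232,-125,50)]
print("scene",*fit("scene",sc,Q,[630,34,-.04]))
f=cv2.imread('pics/s3.png'); cv2.imwrite('pics/s3w.png',cv2.resize(f[165:270,300:410],None,fx=5,fy=5,interpolation=cv2.INTER_CUBIC))
E
```

```text
wrist [ 6.31613235e+02  3.58215761e+01 -4.25333075e-02] [[ 0.28801421 -0.00393501]
 [-0.26681583 -0.00961094]
 [ 0.83169493 -0.04034579]
 [-0.85337855 -0.04715106]]
[[480.0, 59.0, 150.0], [479.0, 23.0, 150.0], [449.0, 24.0, 150.0], [450.0, 60.0, 150.0], [600.0, 54.0, 94.0], [599.0, 18.0, 94.0], [599.0, 18.0, 90.0]]
wrist [[355.3, 348.0], [279.8, 348.0], [277.8, 290.1], [357.3, 290.1], [341.8, 445.7], [292.8, 445.7], [293.2, 441.1]]
scene [[341.6, 175.6], [327.9, 180.5], [319.7, 174.9], [333.3, 170.2], [376.3, 222.4], [362.6, 228.1], [362.5, 229.7]]
scene [ 6.33807210e+02  3.13821928e+01 -4.82277038e-02] [[-0.80861269 -0.4990075 ]
 [-0.67948438 -0.4593342 ]
 [-0.46474297  0.88292164]
 [ 0.74932307 -0.4644301 ]
 [-0.35260854 -1.58851956]
 [ 3.1064351  -0.09167214]
 [ 0.61910042  1.83563175]
 [-2.27071751 -1.11768467]]
```

View pics/s3w.png

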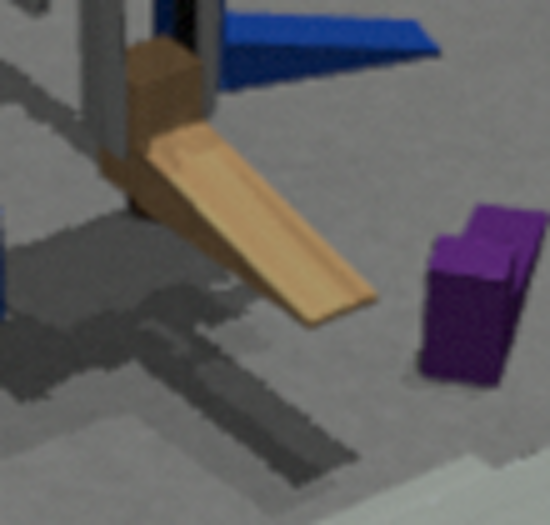

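Wedge is level in hand. Jogger estimates agree at about (631, 35, -0.043). Next: lower to the bench in front of the tab.

Emit:
apply_moves:
  moves:
    - [0,0,0,1.5,0.1,0,255]
    - [0,0,0,2.5,0,0,255]
    - [0,0,0,2.5,0,0,255]
    - [0,0,0,1.5,0,0,255]
    - [0,0,0,0.6,0,0,255]
    - [0,0,0,0.2,0,0,255]
    - [0,0,0,0,0,0,255]
    - [0,0,0,0,0,0,255]

```text
time: 6.55
eef_pos: [465.8, 42.2, 23.2]
tcp_rot: [0.708, 0.015, 0.706, -0.015]
wrist_force: [1.6, -0.5, -2.0]
opening: 0.383
```

```bash
python3 -c "
from go import *
plan((465,42,20.4),-.0432)
f=arm.grab_frame('wrist'); cv2.imwrite('pics/w4.png',cv2.resize(f[240:460,200:440,::-1],None,fx=2.7,fy=2.7))
f=arm.grab_frame('scene'); cv2.imwrite('pics/s4.png',cv2.resize(f[165:285,300:440,::-1],None,fx=5,fy=5,interpolation=cv2.INTER_CUBIC))
"
```

```text
t 6.55 pos [465.8  42.2  23.2] turn deg [-0.01  0.11 -0.  ] shift cm: tool now [ 0.28 -0.02 -0.08] after turn [ 0.28 -0.02 -0.07]
tool axes
 [[ 0.002  0.043  0.999]
 [-0.     0.999 -0.043]
 [-1.     0.     0.002]] F [ 1.6 -0.5 -2. ] op 0.383 q [-0.06  0.3   2.    0.    0.84 -1.59]
```

View pics/w4.png

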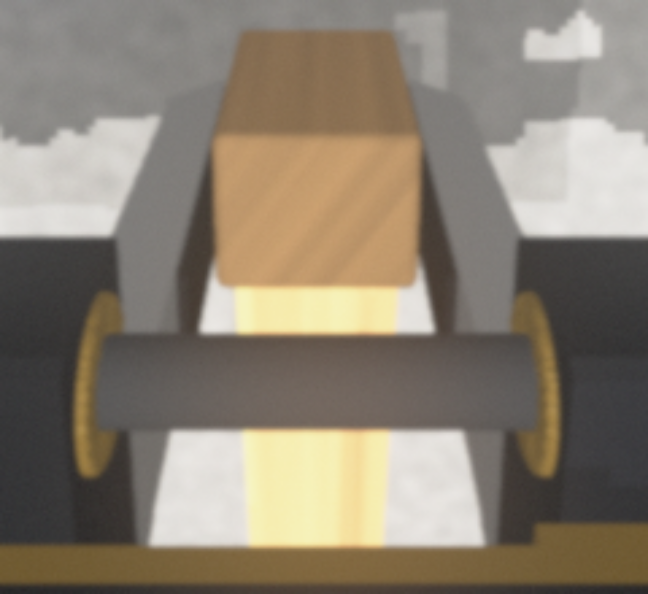

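View pics/s4.png

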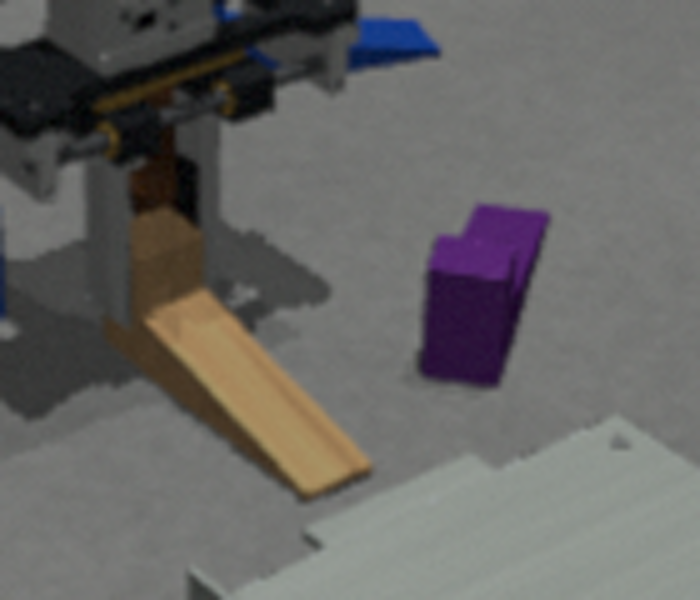

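Emit:
apply_moves:
  moves:
    - [0,0,0,0.1,0,0,255]
    - [0,0,0,0.1,0,0,255]
    - [0,0,0,0,0,0,255]
    - [0,0,0,0,0,0,255]
    - [0,0,0,0,0,0,255]

```text
time: 7.15
eef_pos: [464.9, 42.1, 20.5]
tcp_rot: [0.707, 0.015, 0.707, -0.015]
wrist_force: [0.1, 0.0, -2.2]
opening: 0.384
```

Emit:
apply_moves:
  moves:
    - [0,0,0,0.05,0,0,255]
    - [0,0,0,0,0,0,255]
    - [0,0,0,0,0,0,255]

```text
time: 7.45
eef_pos: [465.0, 42.1, 20.4]
tcp_rot: [0.707, 0.015, 0.707, -0.015]
wrist_force: [-1.6, 0.4, 5.6]
opening: 0.38
```

```bash
python3 -c "
from go import *
for i in range(4):
  plan((465,42,20.4),-.0432); arm.grab_frame('wrist')" | grep -v '\[\['

```

```text
t 7.45 pos [465.   42.1  20.4] turn deg [-0.02  0.02 -0.  ] shift cm: tool now [ 0.   -0.01  0.  ] after turn [ 0.   -0.01  0.  ]
tool axes
 [-0.     0.999 -0.043]
 [-1.     0.     0.   ]] F [-1.6  0.4  5.6] op 0.38 q [-0.06  0.3   2.    0.    0.84 -1.59]
t 7.5 pos [465.   42.1  20.4] turn deg [-0.02  0.02 -0.  ] shift cm: tool now [ 0.   -0.01  0.  ] after turn [ 0.   -0.01  0.  ]
tool axes
 [ 0.     0.999 -0.044]
 [-1.     0.     0.   ]] F [-2.   0.3  5.1] op 0.381 q [-0.06  0.3   2.    0.    0.84 -1.59]
t 7.55 pos [465.   42.1  20.4] turn deg [-0.02  0.02 -0.  ] shift cm: tool now [ 0.   -0.01  0.  ] after turn [ 0.   -0.01  0.  ]
tool axes
 [ 0.     0.999 -0.044]
 [-1.     0.     0.   ]] F [-1.4  0.2  5.8] op 0.38 q [-0.06  0.3   2.    0.    0.84 -1.59]
t 7.6 pos [464.9  42.1  20.4] turn deg [-0.02  0.01 -0.  ] shift cm: tool now [ 0.   -0.01  0.01] after turn [ 0.   -0.01  0.01]
tool axes
 [ 0.     0.999 -0.043]
 [-1.     0.     0.   ]] F [-1.6 -0.1  5.7] op 0.385 q [-0.06  0.3   2.    0.    0.84 -1.59]
```

Emit:
apply_moves:
  moves:
    - [0,0,0,0,0,0.5,255]
    - [0,0,0,0,0,1,255]
    - [0,0,0,0,0,1,255]
    - [0,0,0,0,0,1,255]
    - [0,0,0,0,0,0.5,255]
    - [0,0,0,0,0,0,255]
    - [0,0,0,0,0,0,255]

```text
time: 8.35
eef_pos: [500.8, 40.7, 20.1]
tcp_rot: [0.704, 0.015, 0.71, -0.015]
wrist_force: [-7.4, 0.3, 11.6]
opening: 0.383
```

```bash
python3 -c "
from go import *
plan((465,42,20.4),-.0432)
f=arm.grab_frame('wrist'); cv2.imwrite('pics/w5.png',cv2.resize(f[240:460,200:440,::-1],None,fx=2.7,fy=2.7))
f=arm.grab_frame('scene'); cv2.imwrite('pics/s5.png',cv2.resize(f[165:285,300:440,::-1],None,fx=5,fy=5,interpolation=cv2.INTER_CUBIC))
"
```

```text
t 8.35 pos [500.8  40.7  20.1] turn deg [-0.   -0.46 -0.01] shift cm: tool now [-0.   -0.02 -3.58] after turn [-0.03 -0.02 -3.58]
tool axes
 [[-0.008  0.043  0.999]
 [ 0.     0.999 -0.043]
 [-1.     0.    -0.008]] F [-7.4  0.3 11.6] op 0.383 q [-0.06  0.35  1.92  0.    0.88 -1.59]
```

View pics/w5.png

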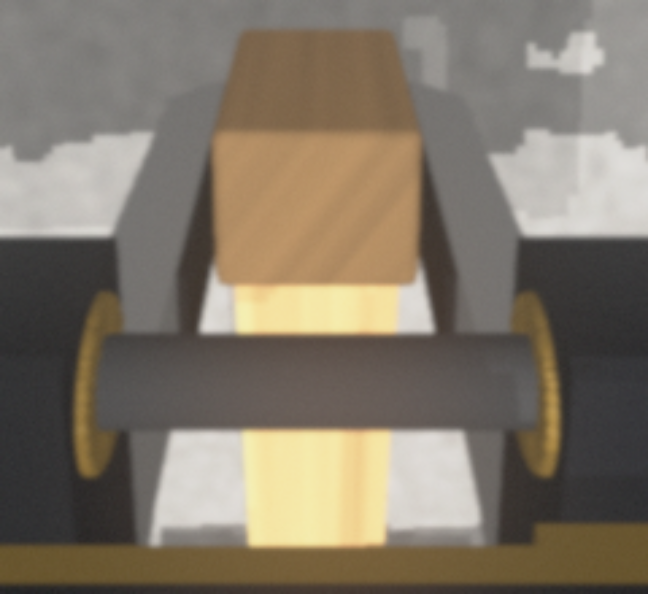

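View pics/s5.png

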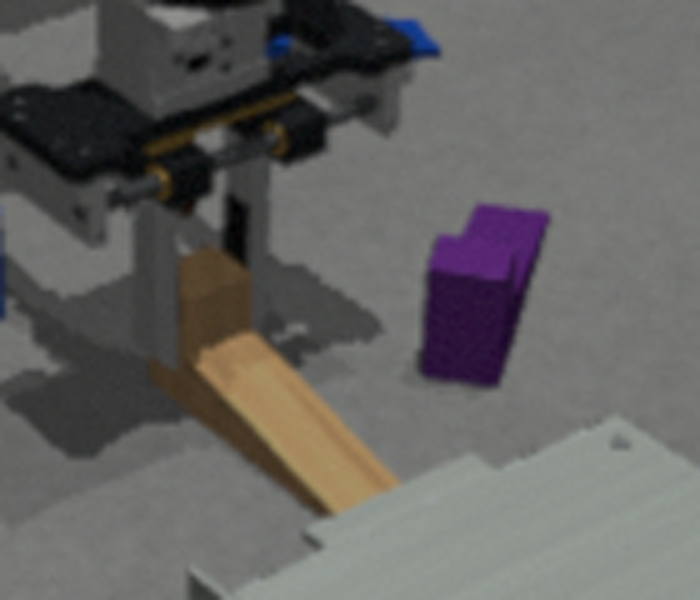

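The wedge is entering under the middle of the tab. Bench drag is a bit high at 11.6 N down, so I'll ease off slightly and push on.

Emit:
apply_moves:
  moves:
    - [0,0,0,-0.04,0,0,255]
    - [0,0,0,0,0,0.5,255]
    - [0,0,0,0,0,0.5,255]
    - [0,0,0,0,0,0.5,255]
    - [0,0,0,0,0,0.5,255]
    - [0,0,0,0,0,0.5,255]
    - [0,0,0,0,0,0.5,255]
    - [0,0,0,0,0,0,255]
    - [0,0,0,0,0,0,255]

```text
time: 9.35
eef_pos: [536.6, 38.9, 20.3]
tcp_rot: [0.708, 0.015, 0.706, -0.015]
wrist_force: [0.7, 0.2, -0.5]
opening: 0.383
```

```bash
python3 -c "
from go import *
plan((541.5,38.8,20.4),-.0432)
f=arm.grab_frame('scene'); cv2.imwrite('pics/s6.png',cv2.resize(f[165:285,300:440,::-1],None,fx=5,fy=5,interpolation=cv2.INTER_CUBIC))
"
```

```text
t 9.35 pos [536.6  38.9  20.3] turn deg [-0.02  0.18 -0.  ] shift cm: tool now [-0.01  0.01  0.49] after turn [-0.01  0.01  0.49]
tool axes
 [[ 0.003  0.044  0.999]
 [-0.     0.999 -0.044]
 [-1.     0.     0.003]] F [ 0.7  0.2 -0.5] op 0.383 q [-0.06  0.39  1.85  0.    0.9  -1.58]
```

View pics/s6.png

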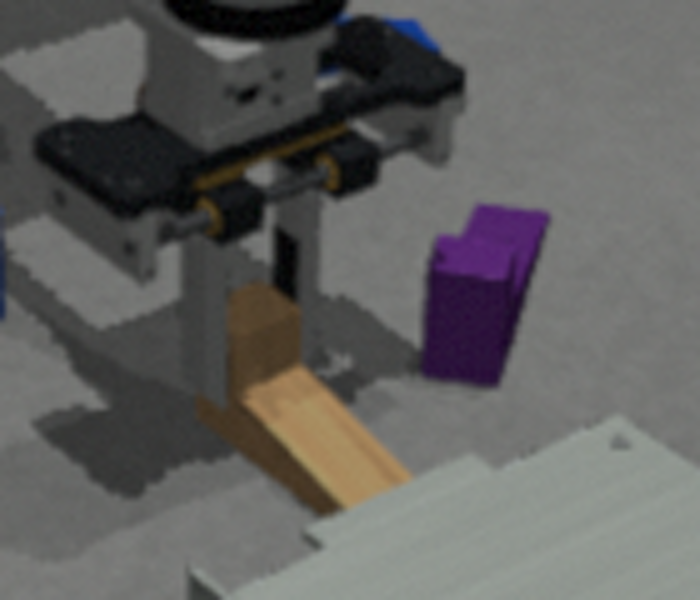

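Emit:
apply_moves:
  moves:
    - [0,0,0,0.02,0,0.3,255]
    - [0,0,0,0,0,0.3,255]
    - [0,0,0,0,0,0,255]
    - [0,0,0,0,0,0,255]

```text
time: 9.8
eef_pos: [539.5, 38.9, 20.2]
tcp_rot: [0.706, 0.015, 0.708, -0.015]
wrist_force: [-4.3, 0.7, 4.2]
opening: 0.383
```

Emit:
apply_moves:
  moves:
    - [0,0,0,0,0,0.3,255]
    - [0,0,0,0,0,0,255]
    - [0,0,0,0,0,0,255]

```text
time: 10.1
eef_pos: [541.5, 38.8, 20.2]
tcp_rot: [0.705, 0.015, 0.709, -0.015]
wrist_force: [-5.6, -0.7, 7.1]
opening: 0.38
```

Emit:
apply_moves:
  moves:
    - [0,0,0,0,0,0.3,255]
    - [0,0,0,0,0,0,255]
    - [0,0,0,0,0,0,255]

```text
time: 10.4
eef_pos: [543.1, 38.8, 20.1]
tcp_rot: [0.704, 0.015, 0.709, -0.015]
wrist_force: [-7.6, -0.4, 8.9]
opening: 0.381
```

Emit:
apply_moves:
  moves:
    - [0,0,0,0,0,0.3,255]
    - [0,0,0,0,0,0,255]
    - [0,0,0,0,0,0,255]

```text
time: 10.7
eef_pos: [543.4, 38.8, 20.1]
tcp_rot: [0.703, 0.015, 0.711, -0.015]
wrist_force: [-13.8, 0.5, 13.5]
opening: 0.385
```

```bash
python3 -c "
from go import *
plan((541.5,38.8,20.4),-.0432)
f=arm.grab_frame('scene'); cv2.imwrite('pics/s7f.png',f[:,:,::-1]);cv2.imwrite('pics/s7.png',cv2.resize(f[165:285,300:440,::-1],None,fx=5,fy=5,interpolation=cv2.INTER_CUBIC))
"
```

```text
t 10.7 pos [543.4  38.8  20.1] turn deg [-0.   -0.68 -0.  ] shift cm: tool now [-0.03 -0.01 -0.19] after turn [-0.03 -0.01 -0.19]
tool axes
 [[-0.012  0.043  0.999]
 [ 0.001  0.999 -0.043]
 [-1.     0.    -0.012]] F [-13.8   0.5  13.5] op 0.385 q [-0.06  0.41  1.82 -0.    0.93 -1.58]
```

View pics/s7.png

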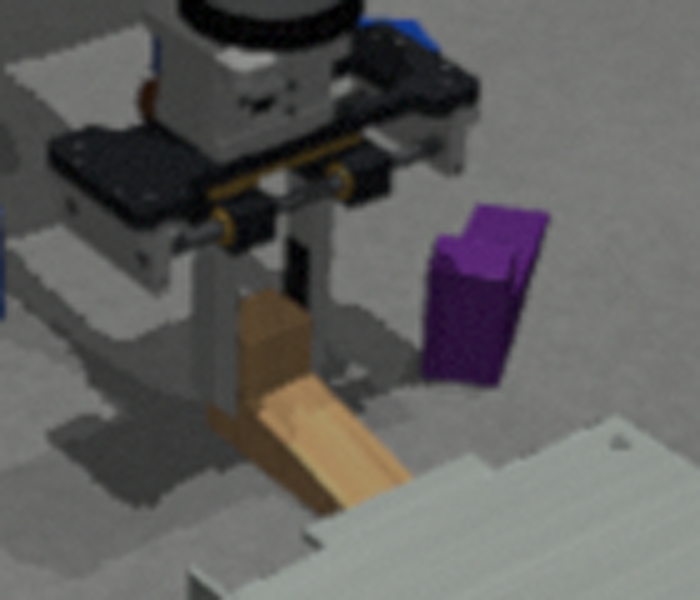

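Contact is at about x=543. The drag is pitching the tool 0.7° nose-down, so I'll counter that, unload it a bit and continue.

Emit:
apply_moves:
  moves:
    - [0,-0.5,0,-0.04,0,0,255]
    - [0,0,0,0,0,0.3,255]
    - [0,0,0,0,0,0,255]
    - [0,0,0,0,0,0,255]

```text
time: 11.15
eef_pos: [546.4, 38.7, 20.1]
tcp_rot: [0.706, 0.015, 0.708, -0.015]
wrist_force: [-11.1, 0.6, 10.5]
opening: 0.381
```

```bash
python3 -c "
from go import *
plan((541.5,38.8,20.4),-.0432)"
```

```text
t 11.15 pos [546.4  38.7  20.1] turn deg [-0.   -0.19 -0.01] shift cm: tool now [-0.03 -0.01 -0.49] after turn [-0.03 -0.01 -0.49]
tool axes
 [[-0.003  0.043  0.999]
 [ 0.     0.999 -0.043]
 [-1.     0.    -0.003]] F [-11.1   0.6  10.5] op 0.381 q [-0.06  0.41  1.82  0.    0.92 -1.58]
```

Emit:
apply_moves:
  moves:
    - [0,-0.1,0,-0.03,0,0.2,255]
    - [0,0,0,0,0,0.3,255]
    - [0,0,0,0,0,0.2,255]
    - [0,0,0,0,0,0,255]
    - [0,0,0,0,0,0,255]

```text
time: 11.65
eef_pos: [553.3, 38.5, 20.1]
tcp_rot: [0.706, 0.015, 0.708, -0.015]
wrist_force: [-11.3, 0.4, 7.9]
opening: 0.38
```

```bash
python3 -c "
from go import *
plan((566,37.7,20.4),-.0432)
f=arm.grab_frame('scene'); cv2.imwrite('pics/s8f.png',f[:,:,::-1]);cv2.imwrite('pics/s8.png',cv2.resize(f[165:285,300:440,::-1],None,fx=5,fy=5,interpolation=cv2.INTER_CUBIC))"
```

```text
t 11.65 pos [553.3  38.5  20.1] turn deg [-0.   -0.12 -0.01] shift cm: tool now [-0.04 -0.02  1.27] after turn [-0.03 -0.02  1.27]
tool axes
 [[-0.002  0.043  0.999]
 [ 0.     0.999 -0.043]
 [-1.     0.    -0.002]] F [-11.3   0.4   7.9] op 0.38 q [-0.06  0.41  1.81  0.    0.92 -1.58]
```

View pics/s8.png

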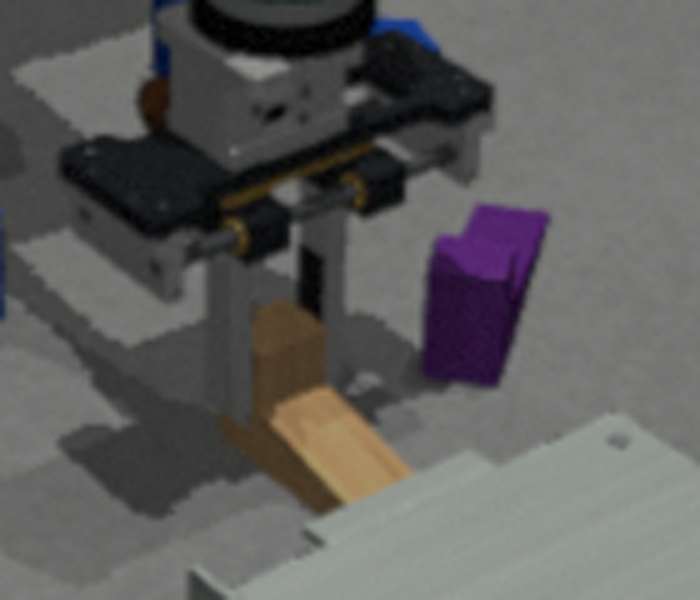

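Emit:
apply_moves:
  moves:
    - [0,0,0,0,0,0.3,255]
    - [0,0,0,0,0,0.3,255]
    - [0,0,0,0,0,0.2,255]
    - [0,0,0,0,0,0,255]
    - [0,0,0,0,0,0,255]
    - [0,0,0,0,0,0,255]

```text
time: 12.3
eef_pos: [561.6, 38.1, 20.1]
tcp_rot: [0.706, 0.015, 0.708, -0.015]
wrist_force: [-10.2, -0.2, 7.0]
opening: 0.381
```

Emit:
apply_moves:
  moves:
    - [0,0,0,0,0,0,255]
    - [0,0,0,0,0,0,255]
    - [0,0,0,0,0,0,255]

```text
time: 12.6
eef_pos: [561.6, 38.1, 20.1]
tcp_rot: [0.706, 0.015, 0.708, -0.015]
wrist_force: [-9.9, -0.0, 7.9]
opening: 0.38
```

Stable. About 4.5 mm of push is left.

Emit:
apply_moves:
  moves:
    - [0,0,0,0,0,0.2,255]
    - [0,0,0,0,0,0.25,255]
    - [0,0,0,0,0,0,255]
    - [0,0,0,0,0,0,255]
    - [0,0,0,0,0,0,255]

```text
time: 13.1
eef_pos: [566.6, 37.9, 20.1]
tcp_rot: [0.707, 0.015, 0.707, -0.015]
wrist_force: [-9.6, -0.5, 6.1]
opening: 0.378
```

```bash
python3 -c "
from go import *
plan((566,37.7,20.4),-.0432)
f=arm.grab_frame('scene'); cv2.imwrite('pics/s9f.png',f[:,:,::-1]);cv2.imwrite('pics/s9.png',cv2.resize(f[165:285,300:440,::-1],None,fx=5,fy=5,interpolation=cv2.INTER_CUBIC))
a=cv2.imread('pics/s3.png');b=f[:,:,::-1]
cv2.imwrite('pics/cmp.png',np.vstack([cv2.resize(np.ascontiguousarray(i[235:310,330:460]),None,fx=4,fy=4,interpolation=cv2.INTER_CUBIC) for i in (a,b)]))
f=arm.grab_frame('wrist'); cv2.imwrite('pics/w9.png',f[:,:,::-1])
# expected pixel move of the tab corners for 5 mm lift
P=np.array([(633.5,-10,19),(629.7,80,19)]);print((proj('scene',P+[0,0,5])-proj('scene',P)).round(2))
"
```

```text
t 13.1 pos [566.6  37.9  20.1] turn deg [-0.01 -0.04 -0.01] shift cm: tool now [-0.03 -0.02 -0.06] after turn [-0.03 -0.02 -0.06]
tool axes
 [[-0.001  0.043  0.999]
 [ 0.     0.999 -0.043]
 [-1.     0.    -0.001]] F [-9.6 -0.5  6.1] op 0.378 q [-0.06  0.43  1.78  0.    0.93 -1.58]
[[ 0.07 -1.95]
 [ 0.13 -1.92]]
```

View pics/cmp.png

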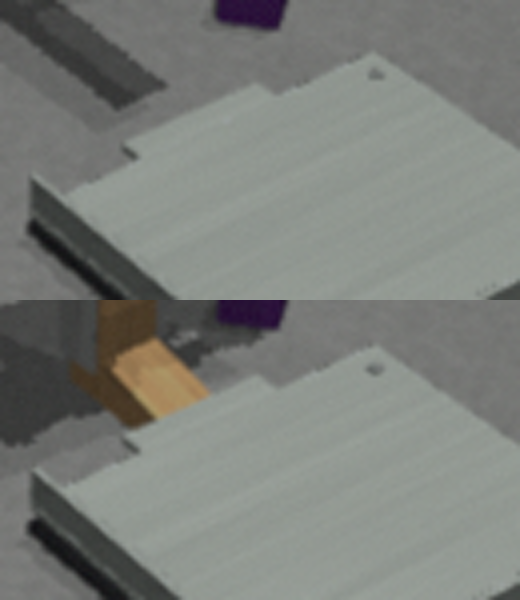

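View pics/s9f.png

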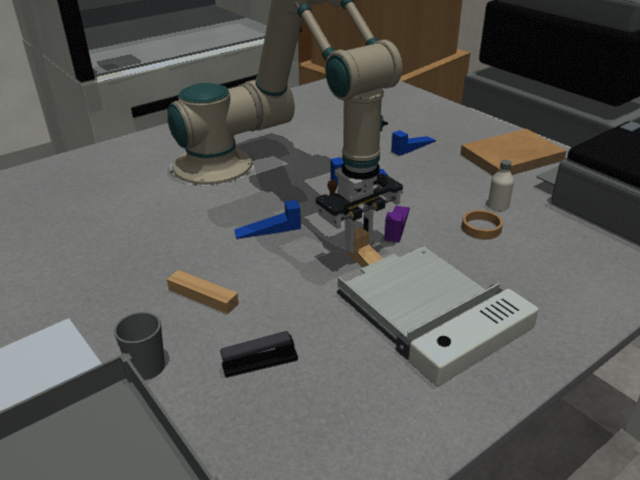

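View pics/w9.png

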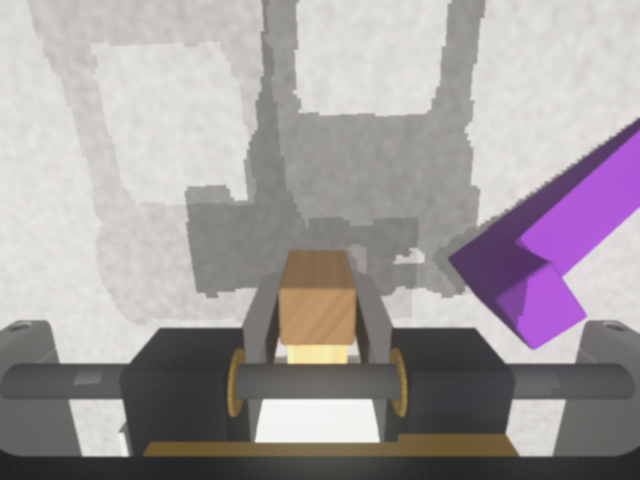

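```bash
python3 - <<'E'
from h import *
g=lambda n:cv2.cvtColor(cv2.imread(f'pics/{n}.png'),cv2.COLOR_BGR2GRAY).astype(np.float32)
a=g('s3')
for n in('s7f','s8f','s9f'):
  b=g(n)
  # patches: dot at tray corner, tab right-hand corner edge, static housing
  for nm,(u,v,h) in dict(dot=(424,253,5),cornerL=(361,272,6),front_left=(339,280,6),housing_dot=(444,341,10)).items():
    A=cv2.resize(a[v-h:v+h+1,u-h:u+h+1],None,fx=8,fy=8,interpolation=cv2.INTER_CUBIC); H=h+6
    B=cv2.resize(b[v-H:v+H+1,u-H:u+H+1],None,fx=8,fy=8,interpolation=cv2.INTER_CUBIC)
    r=cv2.matchTemplate(B,A,cv2.TM_CCOEFF_NORMED);_,m,_,l=cv2.minMaxLoc(r); print(n,nm,round(m,3),(l[0]-48)/8,(l[1]-48)/8)
E
```

```text
s7f dot 0.995 0.0 0.0
s7f cornerL 0.811 0.25 0.5
s7f front_left 0.998 0.0 0.0
s7f housing_dot 1.0 0.0 0.0
s8f dot 0.918 -0.25 -0.625
s8f cornerL 0.805 0.625 -0.125
s8f front_left 0.993 0.125 -0.625
s8f housing_dot 1.0 0.0 0.0
s9f dot 0.893 -0.125 -1.625
s9f cornerL 0.811 0.375 -1.375
s9f front_left 0.952 0.375 -1.25
s9f housing_dot 1.0 0.0 0.0
```

Dot tracking gives about 5.0 mm of lift and push geometry gives 5.1 mm, with the tool level again. I'll check that it stays put before handing in.

Emit:
apply_moves:
  moves:
    - [0,0,0,0,0,0,255]
    - [0,0,0,0,0,0,255]
    - [0,0,0,0,0,0,255]
    - [0,0,0,0,0,0,255]
    - [0,0,0,0,0,0,255]
    - [0,0,0,0,0,0,255]
    - [0,0,0,0,0,0,255]
    - [0,0,0,0,0,0,255]

```text
time: 14.0
eef_pos: [566.6, 37.9, 20.1]
tcp_rot: [0.707, 0.015, 0.707, -0.015]
wrist_force: [-8.3, 1.1, 5.9]
opening: 0.384
```

```bash
python3 - <<'E'
from h import *
b=cv2.cvtColor(arm.grab_frame('scene'),cv2.COLOR_RGB2GRAY).astype(np.float32)
a=cv2.cvtColor(cv2.imread('pics/s9f.png'),cv2.COLOR_BGR2GRAY).astype(np.float32)
print(np.abs(a-b)[235:385,330:540].max(),np.abs(a-b).max())
# direct edge: tab front edge brightness profiles vertically, before/after, cols right of wedge
c=cv2.cvtColor(cv2.imread('pics/s3.png'),cv2.COLOR_BGR2GRAY).astype(np.float32)
for u in (386,388,390,392): 
  print(u,c[252:266,u].astype(int),a[252:266,u].astype(int))
E
```

```text
9.0 26.0
386 [119 117 120 118 116 116 125 144 148 147 148 152 155 155] [103 106 112 118 125 139 149 150 149 153 154 153 149 151]
388 [117 116 120 118 120 124 136 149 148 147 151 152 150 148] [105 108 117 125 137 152 150 152 151 155 153 149 149 150]
390 [118 117 117 118 122 137 150 148 149 151 152 148 148 148] [119 118 122 139 149 149 150 153 154 153 150 150 150 151]
392 [116 121 121 122 134 146 148 148 150 152 151 147 147 147] [120 125 138 150 148 149 152 154 154 151 151 151 151 148]
```

```bash
python3 -c "
from station import arm
print(arm.close_job()); s=arm.get_state(); print(s['eef_pos'],s['wrist_force'])"
```

```text
the job is handed in; nothing more can be done
None
the job is handed in; nothing more can be done
```

The tray's tab is up about 5 mm, resting on the wedge. The gripper still holds the wedge on the bench, and I handed the job in at about 14 s.

I gripped the light-wood wedge by its block and carried it over the purple look-alike. I set it down in front of the jogger, then slid it thin end first under the middle of the tab. The slope met the tab at about x = 543 mm, and I pushed roughly 23 mm further.

**Checks on the lift:**
- **Push distance:** 5.1 mm.
- **Screw dot on the tray, scene camera:** 5.0 mm.
- **Tab front edge:** moved up about 1.9–2 px, or about 5 mm.
- **Disagreeing:** two weaker image patches gave only about 3.5 mm. One also contained the fixed rail and the other had a changed background, so I trusted the three above.

**Last checks before hand-in:**
- **Stability:** the tool position did not change over 0.9 s of holding.
- **Force and tilt:** the tool was level to within 0.1°. Wrist force was about 8 N against the push and 6 N upward; the highest reading I saw was about 19 N.
- **Wedge flatness:** the push drag tilted the tool about 0.7° nose-down partway through, and I corrected it. I judged the wedge flat from the tool's angle and height, as I did not measure its underside.
- **Clearance:** by its position, the gripper stood clear of the jogger by roughly 25 mm or more.
- **Other objects:** nothing else looked moved in the last full scene picture. The stamp was mostly hidden behind the arm in it.

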